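# Free the safety pawl and close the ratchet sample press

## Task

Close the small ratchet press on the lab bench: press the red pawl's tail pad all the way down, so that its nose is clear of the ratchet wheel's teeth, then push the blue arm down by its black cross bar, past the teeth, until its rubber foot rests on the brass die. Leave the pawl free and the arm down, and leave the die, the vials and the amber bottle standing where they are.

Things in the scene. Friction and masses are not known exactly. Their poses are not given: they have to be found in the camera images.
- press: The press, screwed down. Grey base plate 250 x 120 x 15 mm, origin at the centre of its underside, z up. Its x axis points from the cross bar towards the pawl's tail; y is level, along hinge, cross bar and pawl pivot. Two side plates (x -25 to 95, y -19 to 19 mm) reach 150 mm above the bench at the hinge, 175 mm at the rear. A steel stage 40 mm high at x = -73, y = 0 carries the die.
- press_arm (a joint): Angle of the blue arm in rad: 0 fully raised (39 degrees above level), growing as it goes down; level, with its rubber foot on the die, at 0.68. Starts between 0 and 0.06. With the pawl engaged a tooth stops it at about 0.1 (it gives a little under a hard push). With the pawl free it turns stiffly, stays where it is left and takes 3 to 7 N straight down on the cross bar.
- press_hinge (a point): Hinge axis of the arm, 120 mm above the bench, at x = 12, y = 0 mm on the press; runs along the press's y. The toothed steel ratchet wheel (60 mm to the tooth tips) turns with the arm about it, outside the side plate at y = -28 mm.
- bar_mid (a point): Middle of the black cross bar at the arm's outer end: round, 22 mm in diameter, 70 mm long, along the press's y, 150 mm from the hinge axis towards the press's -x. The point is on the bar's axis; its top is 11 mm higher. It starts 206 to 214 mm above the bench and ends level with the hinge, 120 mm above it.
- press_pawl (a joint): Angle of the red pawl in rad: 0 engaged (nose in the teeth), growing as its tail pad is pressed down; the nose clears the teeth at about 0.15, the stop is at 0.30; it counts as free above 0.2. Starts between 0 and 0.02. A stiff pivot keeps it where it is left; about 3 N on the pad moves it.
- pawl_pad (a point): Centre of the upper face of the pawl's red tail pad, 30 x 30 mm, 6 mm thick, facing up, 192 to 194 mm above the bench at the start. It lies 55 mm beyond the pawl's pivot along the press's +x, and moves down 16 mm to the stop. Nothing but the base plate's end lies beneath it.
- die_mid (a point): Centre (half-way up) of the loose brass die, an upright cylinder 40 mm in diameter and 45 mm high, 250 g, standing on the stage under the arm's foot; its top is 85 mm above the bench. Not to be moved.
- vial_a_mid (a point): Centre of a loose glass vial with a white cap, 26 mm in diameter, 48 mm high, standing on the bench. Not to be disturbed.
- vial_b_mid (a point): Centre of a loose glass vial with a black cap, 26 mm in diameter, 48 mm high, standing on the bench. Not to be disturbed.
- amber_mid (a point): Centre of a loose amber bottle with a white cap, 46 mm in diameter, 80 mm high, standing on the bench. Not to be disturbed.

How it is judged (in metres and radians):
On the way, in this order (a step that is already met when the one before it is completed fails the run):
1. the pawl is pressed free while the arm is still up (value of joint press_pawl above 0.2 rad and value of joint press_arm below 0.2 rad), for 0.2 s.
2. the arm has been pushed down past the teeth until its foot is on the die (value of joint press_arm above 0.65 rad and value of joint press_pawl above 0.17 rad), for 0.2 s.
At the end, for the whole second after the job is handed in: The arm is down and at rest, its foot on the die (arm joint above 0.645 rad; about 0.68 is full contact), the pawl is still free (above 0.17 rad), the die is within 10 mm and each vial and bottle within 20 mm of where it stood (value of joint press_arm above 0.645 rad and value of joint press_pawl above 0.17 rad and velocity of joint press_arm between -0.03 and 0.03 rad/s and distance of die_mid from where it was at the start of the episode below 0.01 m and distance of each of vial_a_mid, vial_b_mid, amber_mid from where it was at the start of the episode below 0.02 m); the robot touches nothing.
It fails at once if the die is moved more than 10 mm, tipped or lifted (distance of die_mid from where it was at the start of the episode above 0.01 m or angle between die_mid's own z axis and vertical above 0.35 rad).
It fails at once if a vial or the amber bottle is moved more than 20 mm, tipped or lifted (distance of any of vial_a_mid, vial_b_mid, amber_mid from where it was at the start of the episode above 0.02 m or angle between any of vial_a_mid, vial_b_mid, amber_mid's own z axis and vertical above 0.35 rad).
It also fails if it takes over 38 s, if anything falls off the work surface, if the arm or the gripper's body presses on something with over 40 N, if the wrist force passes 120 N, or if a joint passes its speed limit or range.

## Robot

A 6-joint arm with a two-finger parallel gripper is mounted at the origin on the work surface. World frame = base frame: x ahead of the robot, y to its left, z up, the work surface at z = 0. Lengths are in mm, angles in degrees, forces in N, time in s.
With the tool pointing down it reaches from about 250 to 800 mm from the base axis. Payload 8.5 kg.
Tool frame: the origin (TCP) lies on the front face of the gripper's body, between the roots of the fingers; the fingertips stand 73 mm ahead of it and the grasp point (between the pads) lies 54 mm ahead of it; x points along the fingers, z is the direction in which the jaws open and shut, and the axes are right-handed (so a half turn about x gives the same grasp; the last joint's range is limited). The gripper opens to 85 mm and grips with 20 to 120 N. Pads are 22 mm wide; open, the fingers measure 114 mm over their backs; the gripper's body (76 mm by 85 mm) begins 54 mm behind the grasp point. The pads swing forward as they close: fully open they stand 13 mm farther back than shut.
Start: joints at [66.177, 13.648, -0.773, 75.585, 0, 90], TCP at [212.042, 480.234, 303.876] pointing down, gripper open.
Joint ranges: [-152.45, 152.45], [-59.26, 108.67], [-65.41, 83.53], [-104.44, 129.93], [-82.83, 76.93], [-180, 180]. Speed limits (degrees/s): [127.2, 127.2, 159.86, 180, 180, 180].

## Interface

Orientations are given as a 3x3 rotation matrix whose columns are the frame's x, y, z axes.
In Python, from bench import arm, vision, ticket, finder gives the robot as it stands. The module is installed in compiled form; this text tells all that it offers.
- The arm moves only by the tool step_arm, never from a script. Its argument "moves" is a list that holds one entry, the list of rows, each a list of 7 numbers: the shift along the tool's x, y, z in cm, then the turn, a rotation vector about the tool's x, y, z in rad, then the closure, from 0 (fully open) to 1 (shut). A call has 1 to 20 rows; each row shifts and turns the commanded pose from where the row before left it, along the tool's axes as they then stand; what a row does not reach is not made up. A row lasts 1/12 s, in which the tool goes at most 41.7 mm and 7.16 degrees, less where a joint would pass 70% of its speed; a pose out of reach is approached as far as the arm can. A call with a gripper value outside its range is refused whole. The fingers move at their own pace and stop on an object; the grip force is fixed at half the most. Time passes only in rows, so rows that do not move let the fingers close. It gives the time, the measured TCP pose, the force and the opening at its end, in the units of the state.
- arm.get_obs(): the state, without advancing time (a new reading comes with each control period).
- vision.snapshot(name): name is "scene" or "top" or "wrist"; returns a dict with "color" (420x560x3 uint8, red, green, blue), "fx", "fy", "cx", "cy" (pixels), "extrinsics" (4x4, takes a point from world to camera coordinates). Camera axes: x right, y up, looking along -z (the intrinsics and any distortion apply to the point x, -y, -z); pixel columns grow to the right and rows downward; lengths in mm; the calibration is good to about 2 mm. A picture is of the moment at which its call begins. There is no depth.
- ticket.sign_off(): hands the job in, once; it reports no verdict.
Trained networks look in a picture, given as the dict that the camera call returned (one of the last four; its "shot" number tells which), for a name from the list of things; names that differ only in an ending like _2 or _b are one class to them, and where a whole thing is asked for, a point or a joint stands for the part that bears it (a point fixed in the world has none). Each returns a list of dicts, best first, with "conf" (0 to 1); they miss things now and then, are a little off and sometimes report something else, mostly with a low value. They report only what shows in the picture. A call takes as long as a camera call.
- finder.spot_in(picture, label): "location" ([column, row] in pixels, amid what is visible of it).
The state is a dict: "t": time; "q": joint angles; "joint_velocities": joint speeds; "joint_efforts": joint torques, N m; "eef_pos": TCP position; "tool_rot": TCP orientation; "wrist_force": force on the tool from outside, world axes, zero at the start; "wrist_torque": the same for the moment, N m; "finger_gap": finger opening in mm.
Only numpy, scipy, OpenCV 4.12 (cv2) and the standard library are available. Lean on these libraries where they do the work, as an engineer would, in place of code of your own. Each camera call takes 0.05 s, during which the arm holds its last target.

## Working session

There is one attempt and no reset: what is moved stays moved. The work goes in short steps, Python scripts to look and compute and a tool call to move; the robot and the scene stay as the last step left them, time stands still between calls to the robot, and variables do not carry over. Pictures are saved under pics/ and viewed, and the job is handed in when it is done.

Besides the shell and the picture viewer there is one more tool, called by a JSON object that holds its "op" and its "data". step_arm: Moves the arm, as the interface text tells. Its arguments: {"type":"object","properties":{"moves":{"type":"array","items":{"type":"array","items":{"type":"array","items":{"type":"number"}}}}},"required":["moves"]}

```bash
mkdir -p pics; cat > h.py <<'E'
import numpy as np, cv2
from bench import arm, vision, ticket, finder
def save(p,n): cv2.imwrite(f'pics/{n}.png',cv2.cvtColor(p['color'],cv2.COLOR_RGB2BGR))
E
python3 - <<'E'
from h import *
np.set_printoptions(precision=4,suppress=True)
o=arm.get_obs();print(o['t'],o['eef_pos'],o['tool_rot'],o['finger_gap'])
import pickle
d={}
for n in ['scene','top']:
    p=vision.snapshot(n);save(p,n+'0');print(n,[k for k in p],p['fx'],p['fy'],p['cx'],p['cy'],p['extrinsics'])
    d[n]={k:p[k] for k in p}
    for l in ['press','press_arm','bar_mid','press_pawl','pawl_pad','die_mid','vial_a_mid','amber_mid','press_hinge']:
        try: print(l,[(np.round(r['location'],1),round(r['conf'],2)) for r in finder.spot_in(p,l)[:3]])
        except Exception as e: print(l,e)
pickle.dump(d,open('d.pkl','wb'))
print(arm.get_obs()['t'])
E
```

```text
0.0 [211.9351 480.0015 303.2961] [[-0.0006 -0.9148  0.4039]
 [-0.0012  0.4039  0.9148]
 [-1.      0.     -0.0014]] 85.39888565494277
scene ['color', 'fx', 'fy', 'cx', 'cy', 'extrinsics', 'shot'] 438.7214405587949 438.7214405587949 285.2823337926209 205.60161214030614 [[    0.3164     0.9486    -0.0007  -189.4205]
 [   -0.4796     0.1606     0.8626   105.5792]
 [    0.8184    -0.2726     0.5058 -1277.7324]
 [    0.         0.         0.         1.    ]]
press [(array([312. , 265.5]), 0.57)]
press_arm [(array([329.3, 229.4]), 0.57)]
bar_mid [(array([329.6, 226.9]), 0.94)]
press_pawl [(array([314.4, 180.7]), 0.85)]
pawl_pad [(array([319. , 180.3]), 0.84)]
die_mid [(array([320.9, 291.3]), 0.58)]
vial_a_mid [(array([372.5, 257.4]), 0.51)]
amber_mid [(array([250.9, 270.8]), 0.66)]
press_hinge [(array([327.7, 230.5]), 0.75)]
top ['color', 'fx', 'fy', 'cx', 'cy', 'extrinsics', 'shot'] 477.6250772666302 477.6250772666302 281.8080296442336 208.1884282967614 [[  -0.0162   -0.9998   -0.0129   57.4507]
 [   0.995    -0.0174    0.0982 -575.1434]
 [  -0.0984   -0.0113    0.9951 -865.4731]
 [   0.        0.        0.        1.    ]]
press []
press_arm [(array([275.4, 170.8]), 0.84)]
bar_mid [(array([274.8, 169.3]), 0.73)]
press_pawl [(array([247.5, 271.8]), 0.62)]
pawl_pad [(array([246.6, 269. ]), 0.78), (array([286.3, 174.1]), 0.35)]
die_mid [(array([286.7, 177.9]), 0.5), (array([249., 273.]), 0.46)]
vial_a_mid [(array([204.8, 226.4]), 0.7)]
amber_mid [(array([325.7, 240.5]), 0.58)]
press_hinge [(array([275.7, 171.9]), 0.95)]
1.0
```

View pics/scene0.png

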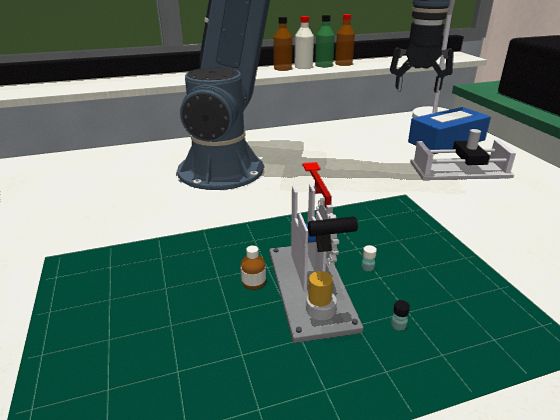

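View pics/top0.png

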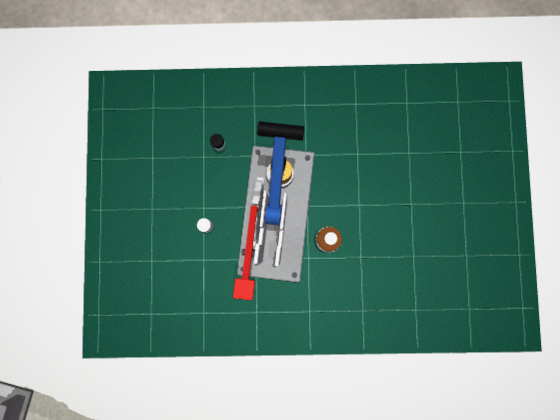

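The top view shows the bar at about (281,130) and the pad at (243,289), with the base corners near (254,147), (314,152), (300,281) and (238,276). In the scene view the pad is at (312,167) and the bar at (332,226).

```bash
cat >> h.py <<'E'
def ray(p,uv):
    E=np.array(p['extrinsics']);R=E[:3,:3];c=-R.T@E[:3,3]
    d=R.T@np.array([(uv[0]-p['cx'])/p['fx'],-(uv[1]-p['cy'])/p['fy'],-1]);return c,d
def onz(p,uv,z):
    c,d=ray(p,uv);return c+d*(z-c[2])/d[2]
def proj(p,X):
    E=np.array(p['extrinsics']);x=E[:3,:3]@X+E[:3,3]
    return np.array([p['cx']+p['fx']*x[0]/-x[2],p['cy']-p['fy']*x[1]/-x[2]])
E
python3 - <<'E'
from h import *
import pickle
from scipy.optimize import least_squares
np.set_printoptions(precision=2,suppress=True)
d=pickle.load(open('d.pkl','rb'))
def cen(p,f,box):
    hsv=cv2.cvtColor(p['color'],cv2.COLOR_RGB2HSV);m=f(hsv.astype(int),p['color'].astype(int))
    x0,y0,x1,y1=box;mm=np.zeros_like(m);mm[y0:y1,x0:x1]=m[y0:y1,x0:x1]
    y,x=np.nonzero(mm);return np.array([x.mean(),y.mean()]),len(x),(x.min(),x.max(),y.min(),y.max())
red=lambda h,c:(c[...,0]>140)&(c[...,1]<60)
dark=lambda h,c:(c.max(-1)<50)
T,S=d['top'],d['scene']
pt=cen(T,red,(225,280,262,310));print(pt)
bt=cen(T,dark,(250,115,310,145));print(bt)
ps=cen(S,red,(295,155,325,171));print(ps)
bs=cen(S,dark,(300,210,365,240));print(bs)
pad=onz(T,pt[0],193);bar=onz(T,bt[0],217)
print('pad',pad,'bar',bar,'scene',onz(S,ps[0],193),onz(S,bs[0],213))
cs=[onz(T,u,15) for u in [(254,147),(314,152),(300,281),(238,276)]]
print(np.array(cs)); 
# fit base pose from corners
loc=np.array([[-125,-60],[-125,60],[125,60],[125,-60]])
print('center',np.mean(cs,0), 'len',np.linalg.norm(cs[0]-cs[3]),np.linalg.norm(cs[0]-cs[1]))
ax=(cs[3]+cs[2]-cs[0]-cs[1])[:2];print('yaw',np.degrees(np.arctan2(ax[1],ax[0])))
big=lambda p,b,n,s:cv2.imwrite(f'pics/{n}.png',cv2.resize(cv2.cvtColor(p['color'][b[1]:b[3],b[0]:b[2]],cv2.COLOR_RGB2BGR),None,fx=s,fy=s,interpolation=cv2.INTER_CUBIC))
big(T,(190,110,350,310),'topc',3);big(S,(230,150,420,345),'scenec',3)
E
```

```text
(array([243.33, 289.77]), 195, (np.int64(233), np.int64(254), np.int64(280), np.int64(299)))
(array([280.15, 130.35]), 637, (np.int64(257), np.int64(303), np.int64(122), np.int64(139)))
(array([311.01, 166.31]), 114, (np.int64(303), np.int64(319), np.int64(162), np.int64(170)))
(array([331.48, 226.91]), 813, (np.int64(304), np.int64(357), np.int64(217), np.int64(239)))
pad [437.64 105.7  193.  ] bar [674.76  46.2  217.  ] scene [444.27 103.86 193.  ] [680.56  42.15 213.  ]
[[696.76  99.56  15.  ]
 [684.77 -15.7   15.  ]
 [439.86  16.08  15.  ]
 [450.95 132.19  15.  ]]
center [568.09  58.03  15.  ] len 247.96918092925026 115.88366727170055
yaw 172.5216814218407
```

```bash
ls pics
```

```text
scene0.png
scenec.png
top0.png
topc.png
```

View pics/topc.png

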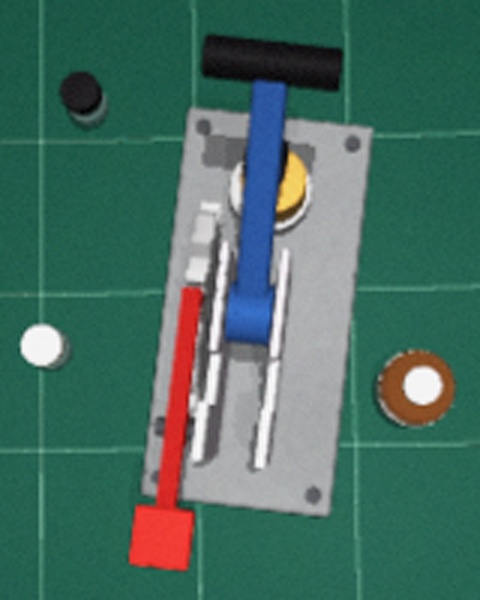

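View pics/scenec.png

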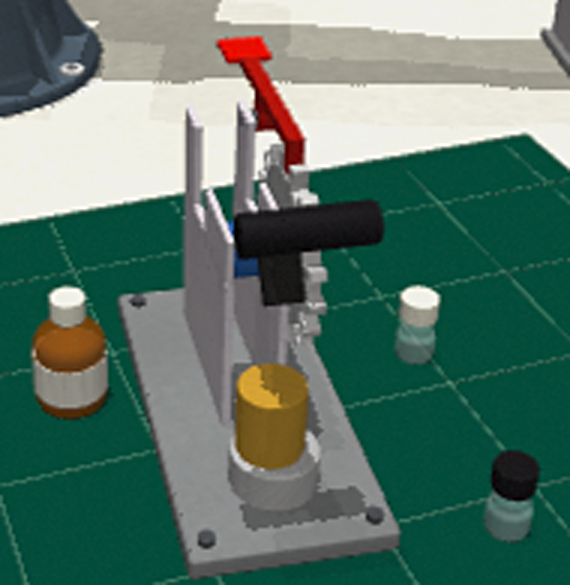

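{"op": "step_arm", "data": {"moves": [[[0,0,0,-0.071,0,0,1],[0,0,0,-0.071,0,0,1],[0,0,0,-0.071,0,0,1],[0,0,0,-0.072,0,0,1],[0,-1.72,-2.14,0,0,0,1],[0,-1.72,-2.14,0,0,0,1],[0,-1.72,-2.14,0,0,0,1],[0,-1.72,-2.14,0,0,0,1],[0,-1.72,-2.14,0,0,0,1],[0,-1.72,-2.14,0,0,0,1],[0,-1.72,-2.14,0,0,0,1],[0,-1.72,-2.14,0,0,0,1],[0,-1.72,-2.14,0,0,0,1],[0,-1.72,-2.14,0,0,0,1],[0,-1.72,-2.14,0,0,0,1],[0,-1.72,-2.14,0,0,0,1],[0,-1.72,-2.14,0,0,0,1],[0,-1.72,-2.14,0,0,0,1],[0,-1.72,-2.14,0,0,0,1],[0,-1.72,-2.14,0,0,0,1]]]}}

```text
t: 2.67
eef_pos: [440.7, 103.6, 304.0]
tool_rot: [[0.0, -0.991, 0.13], [0.0, 0.13, 0.991], [-1.0, -0.0, 0.0]]
wrist_force: [0.4, 0.1, -0.2]
finger_gap: 0.0
```

```bash
python3 - <<'E'
from h import *
np.set_printoptions(precision=3,suppress=True)
p=vision.snapshot('scene');q=vision.snapshot('wrist')
o=arm.get_obs();print(o['t'],o['eef_pos'],o['tool_rot'],o['finger_gap'],o['wrist_force'])
P=p['color'][100:300,220:440];P=cv2.resize(P,None,fx=2.6,fy=2.6)
Q=cv2.resize(q['color'],None,fx=1,fy=1)
save({'color':P},'s1');save({'color':Q},'w1')
tip=o['eef_pos']+73*np.array(o['tool_rot'])[:,0];print(tip,proj(p,tip),proj(q,np.array([440,105,193])))
E
```

```text
2.7667 [441.774 102.385 303.841] [[ 0.001 -0.991  0.134]
 [-0.001  0.134  0.991]
 [-1.    -0.001 -0.001]] 0.26058294089284256 [-0.651  0.026  0.412]
[441.822 102.33  230.841] [310.358 147.67 ] [283.889 231.482]
```

View pics/s1.png

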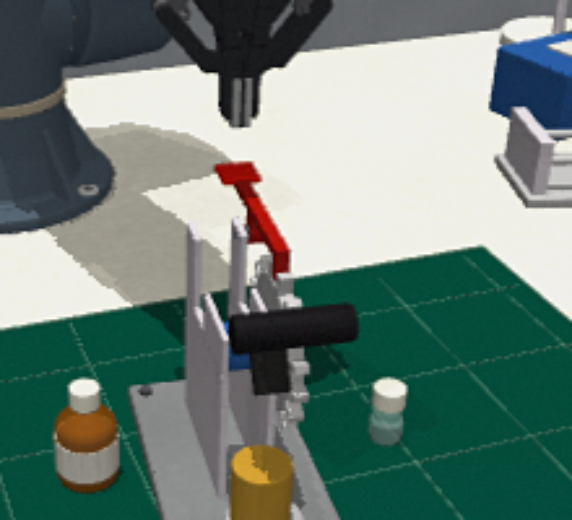

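View pics/w1.png

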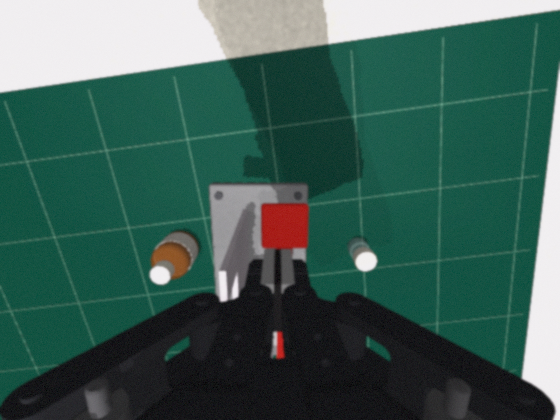

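In the wrist view the pad is centred at (285,226). The prediction was (284,231), so the pad is at about x=438, y=104.5.

{"op": "step_arm", "data": {"moves": [[[0,0.42,0.15,0,0,0,1],[0.8,0,0,0,0,0,1],[0.8,0,0,0,0,0,1],[0.8,0,0,0,0,0,1],[0.8,0,0,0,0,0,1],[0.3,0,0,0,0,0,1],[0.2,0,0,0,0,0,1],[0.2,0,0,0,0,0,1],[0.2,0,0,0,0,0,1],[0.2,0,0,0,0,0,1],[0,0,0,0,0,0,1]]]}}

```text
t: 3.68
eef_pos: [435.8, 107.0, 260.9]
tool_rot: [[-0.001, -0.991, 0.13], [0.0, 0.13, 0.991], [-1.0, 0.001, 0.0]]
wrist_force: [-0.9, 0.2, 1.8]
finger_gap: -0.3
```

```bash
python3 - <<'E'
from h import *
np.set_printoptions(precision=3,suppress=True)
p=vision.snapshot('scene')
o=arm.get_obs();print(o['t'],o['eef_pos'],o['finger_gap'],o['wrist_force'])
P=p['color'][130:290,240:400];P=cv2.resize(P,None,fx=3.6,fy=3.6)
save({'color':P},'s2')
E
```

```text
3.7333 [436.192 106.954 261.027] 0.10994027285863259 [-0.796 -0.253  0.442]
```

View pics/s2.png

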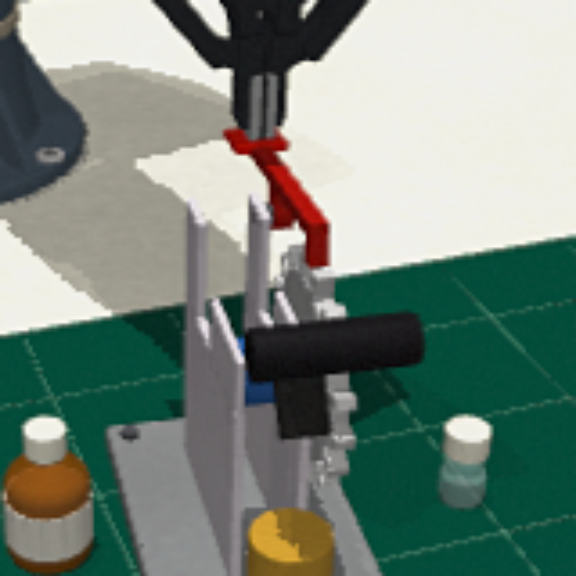

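{"op": "step_arm", "data": {"moves": [[[0.2,0,0,0,0,0,1],[0.2,0,0,0,0,0,1],[0.2,0,0,0,0,0,1],[0.2,0,0,0,0,0,1],[0.1,0,0,0,0,0,1],[0.1,0,0,0,0,0,1],[0,0,0,0,0,0,1]]]}}

```text
t: 4.32
eef_pos: [435.4, 107.0, 251.4]
tool_rot: [[-0.001, -0.991, 0.13], [0.0, 0.13, 0.991], [-1.0, 0.001, 0.0]]
wrist_force: [-8.2, 1.0, 11.1]
finger_gap: 0.1
```

{"op": "step_arm", "data": {"moves": [[[0.1,0,0,0,0,0,1],[0.1,0,0,0,0,0,1],[0,0,0,0,0,0,1],[0,0,0,0,0,0,1]]]}}

```text
t: 4.65
eef_pos: [435.4, 107.0, 250.8]
tool_rot: [[0.0, -0.991, 0.13], [0.001, 0.13, 0.991], [-1.0, -0.0, 0.001]]
wrist_force: [-14.1, 0.5, 27.5]
finger_gap: -0.3
```

```bash
python3 - <<'E'
from h import *
np.set_printoptions(precision=3,suppress=True)
p=vision.snapshot('scene')
o=arm.get_obs();print(o['t'],o['eef_pos'],o['finger_gap'],o['wrist_force'])
P=p['color'][130:290,240:400];P=cv2.resize(P,None,fx=3.6,fy=3.6)
save({'color':P},'s3')
E
```

```text
4.7 [435.405 106.997 250.789] -0.05440073219740165 [-13.551   1.033  26.188]
```

View pics/s3.png

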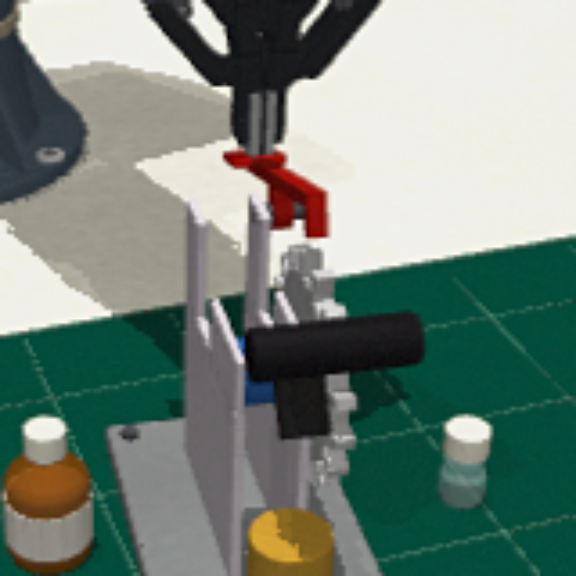

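The pawl is at its stop: the force rose steeply and the nose has lifted clear. Next I lift off and go over the bar.

{"op": "step_arm", "data": {"moves": [[[-0.5,0,0,0,0,0,1],[-1.5,0,0,0,0,0,1],[-2.4,0,0,0,0,0,1],[-2.4,0,0,0,0,0,1],[0,-1.9,-0.23,0,0,0,1],[0,-1.9,-0.23,0,0,0,1],[0,-1.9,-0.23,0,0,0,1],[0,-1.9,-0.23,0,0,0,1],[0,-1.9,-0.23,0,0,0,1],[0,-1.9,-0.23,0,0,0,1],[0,-1.9,-0.23,0,0,0,1],[0,-1.9,-0.23,0,0,0,1],[0,-1.9,-0.23,0,0,0,1],[0,-1.9,-0.23,0,0,0,1],[0,-1.9,-0.23,0,0,0,1],[0,-1.9,-0.23,0,0,0,1],[0,-1.85,-0.24,0,0,0,1],[0,0,0,0,0,0,1]]]}}

```text
t: 6.2
eef_pos: [679.6, 44.0, 315.4]
tool_rot: [[0.001, -0.991, 0.131], [-0.001, 0.131, 0.991], [-1.0, -0.001, -0.001]]
wrist_force: [-0.6, 0.3, -1.0]
finger_gap: 0.1
```

```bash
python3 - <<'E'
from h import *
np.set_printoptions(precision=3,suppress=True)
p=vision.snapshot('scene');q=vision.snapshot('wrist')
o=arm.get_obs();print(o['t'],o['eef_pos'],o['finger_gap'],o['wrist_force'])
P=p['color'][130:290,240:400];P=cv2.resize(P,None,fx=3.6,fy=3.6)
save({'color':P},'s4');save(q,'w4')
print(proj(q,np.array([674.5,46,210])),proj(q,np.array([674.5+4.5,46+34.7,210])))
print(finder.spot_in(q,'bar_mid'))
E
```

```text
6.3 [677.218  44.692 315.967] 0.08597363149215989 [-0.639 -0.05   0.308]
[279.678 234.2  ] [336.5   234.017]
[{'location': [285.3, 149.6], 'conf': 0.89}]
```

View pics/s4.png

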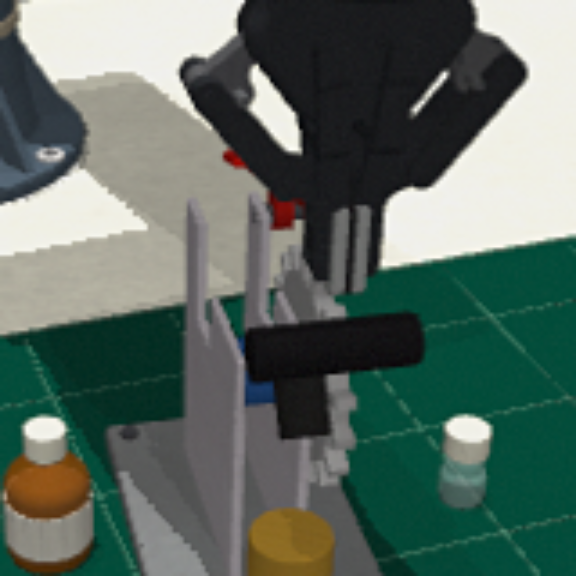

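View pics/w4.png

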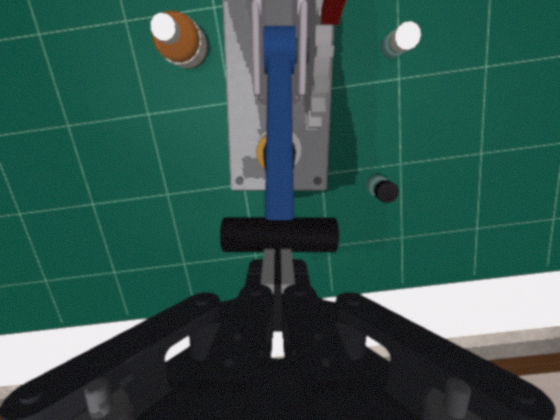

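The wrist view shows the bar centre at (279,234), where I predicted it. The network's (285,150) is wrong. I'll descend and follow the arc.

{"op": "step_arm", "data": {"moves": [[[0.8,0,0,0,0,0,1],[0.8,0,0,0,0,0,1],[0.6,0,0,0,0,0,1],[0.5,-0.2,0,0,0,0,1],[0.5,-0.3,0,0,0,0,1],[0.5,-0.3,0,0,0,0,1],[0.5,-0.3,0,0,0,0,1],[0.5,-0.25,0,0,0,0,1],[0.5,-0.25,0,0,0,0,1],[0.5,-0.2,0,0,0,0,1],[0,0,0,0,0,0,1]]]}}

```text
t: 7.27
eef_pos: [696.1, 42.5, 260.6]
tool_rot: [[0.005, -0.991, 0.131], [-0.0, 0.131, 0.991], [-1.0, -0.005, 0.0]]
wrist_force: [3.1, -0.9, 4.1]
finger_gap: -0.4
```

```bash
python3 - <<'E'
from h import *
np.set_printoptions(precision=3,suppress=True)
p=vision.snapshot('scene')
o=arm.get_obs();print(o['t'],o['eef_pos'],o['finger_gap'],o['wrist_force'])
P=p['color'][130:320,220:410];P=cv2.resize(P,None,fx=3,fy=3)
save({'color':P},'s5')
E
```

```text
7.3167 [695.546  42.602 260.555] 0.36550113305936627 [ 3.19  -0.618  4.75 ]
```

View pics/s5.png

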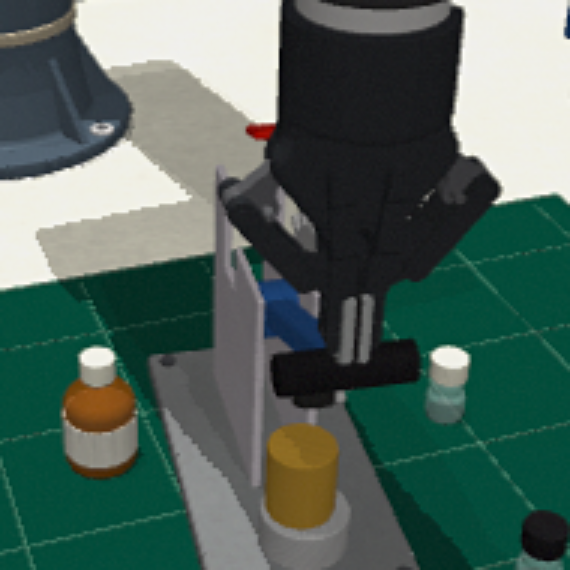

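{"op": "step_arm", "data": {"moves": [[[0.5,-0.17,0,0,0,0,1],[0.5,-0.17,0,0,0,0,1],[0.5,-0.15,0,0,0,0,1],[0.5,-0.13,0,0,0,0,1],[0.5,-0.11,0,0,0,0,1],[0.5,-0.09,0,0,0,0,1],[0.5,-0.08,0,0,0,0,1],[0.5,-0.05,0,0,0,0,1],[0.5,-0.05,0,0,0,0,1],[0.2,0,0,0,0,0,1],[0.2,0,0,0,0,0,1],[0.2,0,0,0,0,0,1],[0,0,0,0,0,0,1]]]}}

```text
t: 8.4
eef_pos: [705.3, 41.4, 209.6]
tool_rot: [[0.003, -0.991, 0.13], [-0.0, 0.13, 0.991], [-1.0, -0.003, 0.0]]
wrist_force: [3.6, 0.2, 3.9]
finger_gap: 0.0
```

{"op": "step_arm", "data": {"moves": [[[0.15,0,0,0,0,0,1],[0.15,0,0,0,0,0,1],[0.1,0,0,0,0,0,1],[0.1,0,0,0,0,0,1],[0,0,0,0,0,0,1]]]}}

```text
t: 8.82
eef_pos: [705.3, 41.4, 204.7]
tool_rot: [[0.003, -0.991, 0.13], [-0.0, 0.13, 0.991], [-1.0, -0.003, 0.0]]
wrist_force: [3.3, 0.3, 4.6]
finger_gap: -0.3
```

{"op": "step_arm", "data": {"moves": [[[0.1,0,0,0,0,0,1],[0.1,0,0,0,0,0,1],[0,0,0,0,0,0,1]]]}}

```text
t: 9.07
eef_pos: [705.4, 41.4, 203.5]
tool_rot: [[0.004, -0.991, 0.13], [-0.0, 0.13, 0.991], [-1.0, -0.004, 0.0]]
wrist_force: [3.3, -0.7, 8.5]
finger_gap: 0.4
```

{"op": "step_arm", "data": {"moves": [[[0.1,0,0,0,0,0,1],[0.05,0,0,0,0,0,1],[0,0,0,0,0,0,1],[0,0,0,0,0,0,1],[0,0,0,0,0,0,1]]]}}

```text
t: 9.48
eef_pos: [705.4, 41.4, 203.3]
tool_rot: [[0.005, -0.991, 0.13], [-0.0, 0.13, 0.991], [-1.0, -0.005, 0.001]]
wrist_force: [-0.0, -0.8, 17.4]
finger_gap: 0.3
```

```bash
python3 - <<'E'
from h import *
np.set_printoptions(precision=3,suppress=True)
p=vision.snapshot('scene')
o=arm.get_obs();print(o['t'],o['eef_pos'],o['finger_gap'],o['wrist_force'])
P=p['color'][130:320,220:410];P=cv2.resize(P,None,fx=3,fy=3)
save({'color':P},'s6')
E
```

```text
9.5333 [705.369  41.409 203.326] -0.06126435209876375 [-0.033 -0.93  15.912]
```

View pics/s6.png

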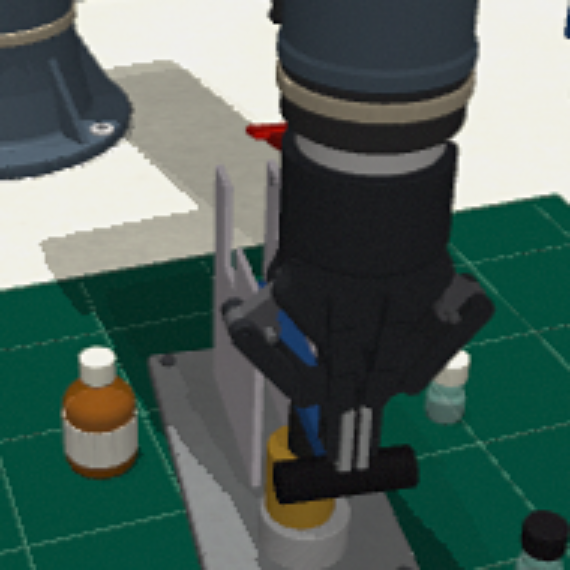

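The foot is on the die: the motion is stiff at 16 N with the tip at 130 mm. I'll retreat straight up.

{"op": "step_arm", "data": {"moves": [[[-0.2,0,0,0,0,0,1],[-0.4,0,0,0,0,0,1],[-1.5,0,0,0,0,0,1],[-2.5,0,0,0,0,0,1],[-2.5,0,0,0,0,0,1],[-2.5,0,0,0,0,0,1],[-2.5,0,0,0,0,0,1],[-2.5,0,0,0,0,0,1],[0,-0.5,2,0,0,0,1],[0,-0.5,2,0,0,0,1],[0,-0.5,2,0,0,0,1],[0,-0.5,2,0,0,0,1],[0,-0.5,2,0,0,0,1],[0,-0.5,2,0,0,0,1],[0,0,2,0,0,0,1],[0,0,2,0,0,0,1],[0,0,0,0,0,0,1],[0,0,0,0,0,0,1]]]}}

```text
t: 11.03
eef_pos: [754.9, 197.4, 345.0]
tool_rot: [[-0.002, -0.992, 0.128], [-0.001, 0.128, 0.992], [-1.0, 0.002, -0.001]]
wrist_force: [0.3, -0.3, -0.7]
finger_gap: -0.1
```

```bash
python3 - <<'E'
from h import *
import pickle
np.set_printoptions(precision=3,suppress=True)
p=vision.snapshot('scene');t=vision.snapshot('top')
o=arm.get_obs();print(o['t'],o['eef_pos'],o['finger_gap'],o['wrist_force'])
P=p['color'][140:345,230:420];P=cv2.resize(P,None,fx=2.9,fy=2.9)
save({'color':P},'s7');save(t,'t7')
u=np.array([.991,-.13]);h=np.array([556,59.6])
for e in [0,.03,.05,.1]:
    b=h+u*150*np.cos(e);print(e,proj(p,np.r_[b,120+150*np.sin(e)]))
c=p['color'].astype(int);m=(c.max(-1)<50);m[:235]=0;m[300:]=0;m[:,:295]=0;m[:,365:]=0
y,x=np.nonzero(m);print(x.mean(),y.mean(),x.min(),x.max(),y.min(),y.max())
E
```

```text
11.1333 [754.936 195.636 345.912] -0.2626187725596379 [-0.48  -0.991  0.235]
0 [333.444 288.082]
0.03 [333.598 285.718]
0.05 [333.687 284.101]
0.1 [333.859 279.921]
343.4667024704619 270.21804511278197 311 364 235 297
```

View pics/s7.png

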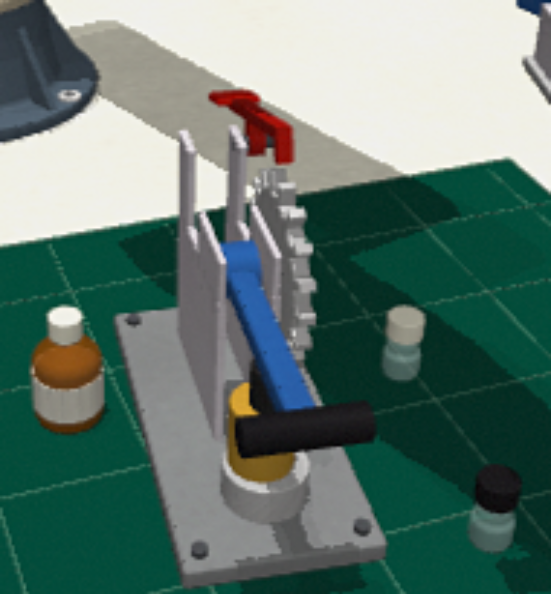

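View pics/t7.png

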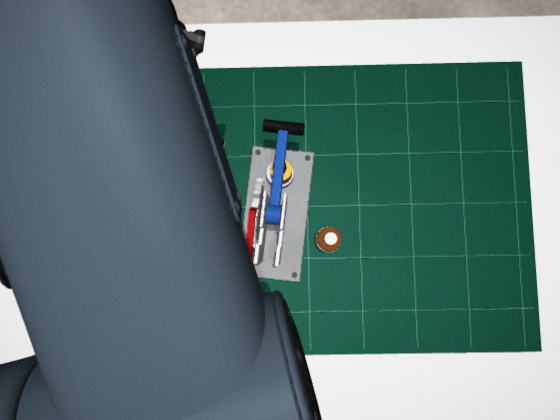

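The bar shows at (335,288), and for a level arm I predicted (333,288). The pawl nose is lifted clear, and the die, vials and bottle are where they were.

```bash
python3 -c "
from h import *
print(ticket.sign_off())"
```

```text
the job is handed in; nothing more can be done
None
```

The press is closed and the job is handed in at about 11 s of the 38 s allowed. Sign-off gave no verdict, so the results below are my own measurements.

- **Pawl:** I pressed the pad down to its stop with closed fingers; the force rose steeply to about 27 N, with the tip near 178 mm. The last scene picture shows the nose still clear of the teeth.
- **Arm:** I pushed the cross bar down along its arc until the foot met the die. The motion went stiff at about 16 N with the fingertip at 130 mm. After I backed off, the bar appeared at pixel (335, 288), and a level arm should show at (333, 288).
- **Loose things:** By eye, the die, both vials and the amber bottle stand upright and unmoved in the scene picture. In the last top picture the robot's own arm hid the vials, so that view could only confirm the bottle and the die.
- **Robot:** It is well clear of everything, and the wrist force reads about zero.

One check disagreed. In a wrist picture the network put the bar at (285, 150), but the picture and my calibration both placed it at (279, 234), so I ignored the network there.

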